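Seat the hex-footed face plate in the turntable hub

ROBOT

A 6-joint arm with a two-finger parallel gripper is mounted at the origin on the work surface. World frame = base frame: x ahead of the robot, y to its left, z up, the work surface at z = 0. Lengths are in m, angles in degrees, forces in N, time in s.
With the tool pointing down it reaches from about 0.35 to 0.875 m from the base axis. Payload 4.2 kg.
Tool frame: the origin (TCP) lies on the centre line of the jaws, within the pads' length; the fingertips stand 11 mm ahead of it and the grasp point (between the pads) lies 8 mm behind it; z points along the fingers, y is the line along which they close (so a half turn about z gives the same grasp; the last joint's range is limited). The gripper opens to 87 mm and grips with 3 to 60 N. Pads are 19 mm wide; open, the fingers measure 117 mm over their backs; the gripper's body (75 mm by 190 mm) begins 51 mm behind the grasp point.
Start: joints at [88.27, 22.042, 0.453, 0, -68.411, -14.817], TCP at [0.178, 0.599, 0.234] pointing down, gripper open.
Joint ranges: [-179.83, 179.83], [-69.29, 118.12], [-61.27, 80.66], [-181.25, 117.63], [-171.15, -9.14], [-177.46, 177.46]. Speed limits (degrees/s): [159.86, 159.86, 180, 180, 180, 180].

INTERFACE

Orientations are given as a 3x3 rotation matrix whose columns are the frame's x, y, z axes.
In Python, from station import r gives the robot as it stands.
- The arm moves only by the tool servo_tool, never from a script. Its argument "commands" is a list that holds one entry, the list of rows, each a list of 7 numbers: the closure, from 0 (fully open) to 1 (shut), then the shift along the tool's x, y, z in mm, then the turn, a rotation vector about the tool's x, y, z in rad. In form: [[[claw, x, y, z, ax, ay, az], ...]]. A call has exactly 5 rows; each row is the pose to reach, as a shift and turn from the pose commanded when the call began, along the tool's axes at that moment; what a row does not reach only later rows make up. A row lasts 1/10 s, in which the tool goes at most 50 mm and 8.59 degrees, less where a joint would pass 70% of its speed; a pose out of reach is approached as far as the arm can. A call with a gripper value outside its range is refused whole. The fingers move at their own pace and stop on an object; the grip force is fixed at half the most. Time passes only in rows, so rows that repeat a pose let the fingers close, or fill a call up. It gives the time, the measured TCP pose, the force, the opening and the grip force at its end, in the units of the state.
- r.sense(): the state, without advancing time (a new reading comes with each control period).
- r.capture(name): name is "scene" or "top" or "wrist"; returns a dict with "pixels" (420x560x3 uint8, red, green, blue), "camera_matrix" (3x3 intrinsics, pixels), "R" (3x3) and "t" (3): a world point X has camera coordinates R X + t. Camera axes: x right, y down, z forward; pixel columns grow to the right and rows downward; lengths in m; the calibration is good to about 2 mm. A picture is of the moment at which its call begins. There is no depth.
- r.finish_job(): hands the job in; it is judged then, once.
The state is a dict: "time_s": time; "joints": joint angles; "joint_velocities": joint speeds; "effort": joint torques, N m; "tcp_pos": TCP position; "ee_rot": TCP orientation; "wrist_force": force on the tool from outside, world axes, zero at the start; "moment": the same for the moment, N m; "gripper_width": opening from 0.0 (shut) to 1.0 (fully open); "gripper_force": force on a finger pad.
Only numpy, scipy, OpenCV 4.12 (cv2) and the standard library are available. Lean on these libraries where they do the work, as an engineer would, in place of code of your own. Each camera call takes 0.05 s, during which the arm holds its last target. There are 200 camera calls.

TASK

Take the face plate with the grip bar out of the rack, lay it down flat on the grey mat with its bar up and let go of it. Then take it by the bar, press its hexagonal boss onto the turntable's socket and turn it little by little until it drops in and sits fully home, and let go. Leave the blank plate and everything else on the desk where they are.

Things in the scene. Friction and masses are not known exactly. Their poses are not given: they have to be found in the camera images.
- plate_center (a point): Face plate: plywood board 110 (its x) x 100 (y) x 8 mm (z), about 0.35 kg; point at the board's centre. At the start it stands loosely on edge in a rack groove, a 100 mm edge down (its x axis points down, within 5 degrees), boss towards the robot. The top 30 mm of the board is bare on both sides. Lying on its boss, this point is 18 mm above the support; fully home, 4 mm above the socket's mouth.
- bar_center (a point): Middle of the face plate's wooden grip bar on its upper (+z) side: 60 mm long along y, 16 mm wide along x, standing 30 mm out from the board; this point is 19 mm above plate_center along z.
- boss_foot (a point): Centre of the foot of the face plate's hexagonal metal boss on its underside (-z): 50 mm across flats (two flats square to x, corners along y), standing 14 mm out from the board, foot edges chamfered 3 mm; this point is 18 mm below plate_center along z.
- rack_center (a point): Fixed wooden rack, 170 (x) x 120 mm (y); point at the centre of its floor, 12 mm above the desk. Two grooves along its y, at x = -50 and +50 mm, 9.6 mm wide, 22 mm deep to the floor, between wooden lips 14 mm thick. The face plate stands in one groove, a blank plate in the other (which is which varies).
- blank_center (a point): Blank plywood plate 110 x 100 x 8 mm, no boss and no bar, on edge in the rack's other groove; point at its centre. To be left there.
- mat_center (a point): Grey mat, 240 (x) x 220 mm (y), 3 mm thick, fixed, free as the place to lay parts down; point at the centre of its upper face.
- box_top (a point): Turntable: fixed wooden box 150 x 150 x 50 mm, sides along its x and y; point at the centre of its top face. On it stands a metal hub, a hexagonal ring 20 mm high and 76 mm across its outer flats.
- socket_mouth (a point): Centre of the hub's upper rim, 70 mm above the desk: mouth of its hexagonal socket, 53 mm across flats, 20 mm deep. The hub does not turn, but stands at any angle on the box: the orientation given here is the box's, not the socket's. Pressed on out of line the boss stands on the rim; within about 4 degrees it drops in. The fit repeats every 60 degrees.
- motor: Bystander: stepper motor, 42 x 42 x 66 mm, at the back of the desk.
- driver: Bystander: screwdriver, 160 mm, lying on the desk.
- wrench: Bystander: spanner, 150 mm, lying at the back of the desk.
- wheel: Bystander: rubber wheel, 48 mm across and 18 mm thick, lying near the robot.
Mind the look-alikes: they are no part of the job. What is shaped like the part that bears plate_center but pink is not meant.

How it is judged:
By the outcome, as a careful person would: the job done as asked, in the order asked, and still so for the second after the job is handed in, with the robot touching nothing.
It also fails if it takes over 58 s, if anything falls off the work surface, if the arm or the gripper's body presses on something with over 40 N, if the wrist force passes 120 N, or if a joint passes its speed limit or range.

## Working session

There is one attempt and no reset: what is moved stays moved. The work goes in short steps, Python scripts to look and compute and a tool call to move; the robot and the scene stay as the last step left them, time stands still between calls to the robot, and variables do not carry over. Pictures are saved under pics/ and viewed, at most 10 in all, crops included, and the job is handed in when it is done.

Besides the shell and the picture viewer there is one more tool, called after "Emit:" as name(argument=value, ...), one argument or row to a line, values as JSON. servo_tool: Moves the arm, as the interface text tells. Its arguments: {"type":"object","properties":{"commands":{"type":"array","items":{"type":"array","items":{"type":"array","items":{"type":"number"}}}}},"required":["commands"]}

```bash
mkdir -p pics; cat > h.py <<'E'
import numpy as np, cv2
from station import r
def cap(n,f=None):
    c=r.capture(n)
    if f: cv2.imwrite('pics/'+f,cv2.cvtColor(c['pixels'],cv2.COLOR_RGB2BGR))
    return c
def ray(c,uv,z):
    K,R,t=[np.array(c[k],float) for k in('camera_matrix','R','t')]
    o=-R.T@t; d=R.T@np.linalg.inv(K)@np.array([uv[0],uv[1],1.])
    return o+d*(z-o[2])/d[2]
def proj(c,X):
    K,R,t=[np.array(c[k],float) for k in('camera_matrix','R','t')]
    p=K@(R@np.array(X,float)+t); return p[:2]/p[2]
E
python3 - <<'E'
from h import *
import pickle
d={n:cap(n) for n in('scene','top')}
pickle.dump(d,open('c0.pkl','wb'))
im=[cv2.cvtColor(d[n]['pixels'],cv2.COLOR_RGB2BGR) for n in d]
cv2.imwrite('pics/scene0.png',im[0]);cv2.imwrite('pics/top0.png',im[1])
for n in d: print(n,-np.array(d[n]['R']).T@d[n]['t'])
s=r.sense();print(s['tcp_pos'],s['ee_rot'],s['time_s'],s['wrist_force'])
E
```

```text
scene [1.27286055 0.0739173  1.05967993]
top [ 0.43810074 -0.09154354  1.25388175]
[0.17785986 0.59862395 0.23256136] [[ 9.58534762e-01 -2.84975265e-01 -4.55788539e-04]
 [-2.84975607e-01 -9.58532831e-01 -1.92751071e-03]
 [ 1.12404597e-04  1.97747464e-03 -9.99998038e-01]] 0.1 [0.49174031 0.0671749  0.67916818]
```

View pics/scene0.png

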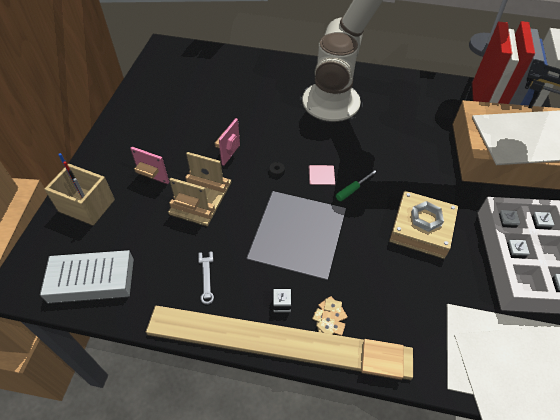

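View pics/top0.png

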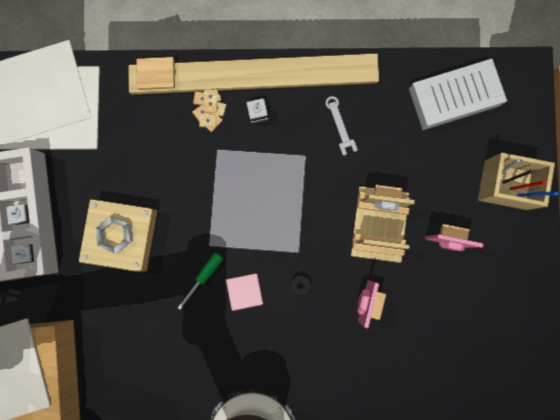

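Candidates in the top view are: the tan plate in the far groove at (386,197), with a grey boss on the robot side; the blank at (384,243); and pink look-alikes at (455,241) and (371,305). By the description I choose the one at (386,197). The turntable is at (118,235) and the mat at (258,200). I'll check the choice in one close crop.

```bash
python3 - <<'E'
from h import *
import pickle
d=pickle.load(open('c0.pkl','rb'))
t=d['top'];s=d['scene']
a=cv2.cvtColor(t['pixels'],cv2.COLOR_RGB2BGR)[175:275,340:420];b=cv2.cvtColor(s['pixels'],cv2.COLOR_RGB2BGR)[145:230,160:240]
a=cv2.resize(a,(400,500),interpolation=2);b=cv2.resize(b,(400,425),interpolation=2);b=cv2.copyMakeBorder(b,0,75,0,0,0)
cv2.imwrite('pics/crop.png',np.hstack([a,b]))
hsv=cv2.cvtColor(t['pixels'],cv2.COLOR_RGB2HSV)
# mat
for nm,(x0,y0,x1,y1),f,z in [('mat',(200,140,315,262),lambda h:((h[...,1]<50)&(h[...,2]>80)),.003),('box',(70,190,165,280),lambda h:((h[...,1]>60)&(h[...,2]>110)),.05),('hub',(90,208,142,260),lambda h:(h[...,1]<60),.07)]:
    m=f(hsv[y0:y1,x0:x1]).astype('uint8')*255
    cs=max(cv2.findContours(m,0,1)[0],key=cv2.contourArea)
    h=cv2.convexHull(cs); rc=cv2.boxPoints(cv2.minAreaRect(h))+[x0,y0]
    P=np.array([ray(t,p,z) for p in rc]); print(nm,P.mean(0).round(4),P[:,:2].round(3).tolist(),cv2.contourArea(h))
E
```

```text
mat [ 0.5613 -0.0114  0.003 ] [[0.449, 0.107], [0.69, 0.092], [0.673, -0.131], [0.433, -0.113]] 8700.0
box [0.4748 0.322  0.05  ] [[0.412, 0.409], [0.562, 0.389], [0.538, 0.234], [0.388, 0.255]] 4089.5
hub [0.4748 0.3197 0.07  ] [[0.477, 0.38], [0.534, 0.313], [0.472, 0.26], [0.416, 0.327]] 991.0
```

View pics/crop.png

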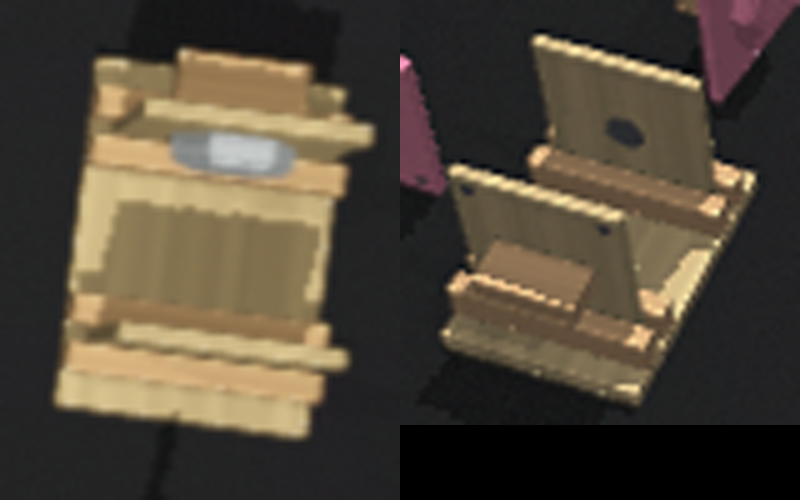

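The crop confirms it: the far-groove plate has a bar and a boss, while the near plate is blank with only a dark spot. Next I locate its top edge in both views.

```bash
python3 - <<'E'
from h import *
import pickle
d=pickle.load(open('c0.pkl','rb'))
A=[ray(d['top'],p,.122) for p in[(368,197.6),(414.4,201.6)]]
B=[ray(d['scene'],p,.122) for p in[(170.4,179.5),(205.6,188.5)]]
print(np.round(A,4),np.round(B,4))
for P in(A,[B[1],B[0]]):
    v=P[1]-P[0];print(np.linalg.norm(v),np.degrees(np.arctan2(v[1],v[0])))
# hub hexagon: outer corners
c=d['top'];h=cv2.cvtColor(c['pixels'],cv2.COLOR_RGB2HSV)[208:260,90:142]
m=(h[...,1]<60).astype('uint8')*255
cs=cv2.convexHull(max(cv2.findContours(m,0,1)[0],key=cv2.contourArea))
P=np.array([ray(c,p+[90,208],.07)[:2] for p in cs[:,0]]);ctr=P.mean(0)
q=np.array([.4748,.321]);print(np.c_[np.hypot(*(P-q).T)*1000,np.degrees(np.arctan2(*(P-q).T[::-1]))].round(0).tolist())
s=r.sense();R=np.array(s['ee_rot']);T=(A[0]+A[1])/2;T[2]=.233
print((R.T@(T-s['tcp_pos'])*1000).round(0))
E
```

```text
[[ 0.5552 -0.2658  0.122 ]
 [ 0.5461 -0.3682  0.122 ]] [[ 0.5541 -0.3623  0.122 ]
 [ 0.5635 -0.2625  0.122 ]]
0.1027987777953267 -95.09411361678778
0.10029359986691015 -95.37192577591101
[[41.0, 1.0], [40.0, -31.0], [45.0, -52.0], [45.0, -56.0], [44.0, -66.0], [43.0, -94.0], [46.0, -111.0], [45.0, -115.0], [41.0, -150.0], [44.0, -165.0], [43.0, -175.0], [41.0, 139.0], [43.0, 132.0], [43.0, 128.0], [41.0, 118.0], [40.0, 101.0], [42.0, 81.0], [45.0, 70.0], [40.0, 41.0], [43.0, 16.0]]
[618. 771.   1.]
```

Emit:
servo_tool(
  commands=[
    [[0,30,37.5,0,0,0,0.14],[0,60,75,0,0,0,0.28],[0,90,112.5,0,0,0,0.42],[0,120,150,0,0,0,0.56],[0,150,187.5,0,0,0,0.7]],
  ],
)

```text
time_s: 0.6
tcp_pos: [0.2686, 0.3745, 0.2332]
ee_rot: [[0.545, -0.838, -0.0], [-0.838, -0.545, -0.001], [0.0, 0.001, -1.0]]
wrist_force: [1.4, -0.2, -0.9]
gripper_width: 0.998
gripper_force: 0.0
```

Emit:
servo_tool(
  commands=[
    [[0,47,9.3,0,0,0,0.135],[0,94,18.6,0,0,0,0.27],[0,141,28,0,0,0,0.405],[0,188,37.2,0,0,0,0.54],[0,235,46.5,0,0,0,0.674]],
  ],
)

```text
time_s: 1.1
tcp_pos: [0.3587, 0.1528, 0.2336]
ee_rot: [[-0.097, -0.995, 0.0], [-0.995, 0.097, 0.0], [-0.0, -0.0, -1.0]]
wrist_force: [0.5, -0.1, 0.7]
gripper_width: 0.999
gripper_force: 0.0
```

Emit:
servo_tool(
  commands=[
    [[0,40,-20.8,0,0,0,0],[0,80,-41.6,0,0,0,0],[0,120,-62.4,0,0,0,0],[0,160,-83,0,0,0,0],[0,200,-104,0,0,0,0]],
  ],
)

```text
time_s: 1.6
tcp_pos: [0.444, -0.0559, 0.2335]
ee_rot: [[-0.092, -0.996, 0.0], [-0.996, 0.092, 0.0], [-0.0, -0.0, -1.0]]
wrist_force: [0.2, -0.3, -0.0]
gripper_width: 1.002
gripper_force: 0.0
```

```bash
cat > g.py <<'E'
from h import *
def st(T=None,yaw=None):
    s=r.sense();R=np.array(s['ee_rot']);p=np.array(s['tcp_pos'])
    print('t',s['time_s'],'p',p.round(4),'yaw_y',np.degrees(np.arctan2(R[1,1],R[0,1])).round(2),'z',R[:,2].round(3),'F',np.round(s['wrist_force'],1),'M',np.round(s['moment'],2),'w',round(s['gripper_width'],3),'g',round(s['gripper_force'],1),'j',np.round(s['joints'],0))
    if T is not None: print('shift mm',(R.T@(np.array(T)-p)*1000).round(1))
    return s,R,p
E
python3 -c "
from g import *
st([.553,-.315,.233])"
```

```text
t 1.6 p [ 0.444  -0.0559  0.2335] yaw_y 174.72 z [ 0.  0. -1.] F [ 0.2 -0.3 -0. ] M [ 0.2  -0.13  0.04] w 1.002 g 0.0 j [ 14.   4. -23.  -0. -62. -19.]
shift mm [ 248.  -132.4    0.4]
```

Emit:
servo_tool(
  commands=[
    [[0,43,-23,0,0,0,0],[0,86,-46,0,0,0,0],[0,129,-69,0,0,0,0],[0,172,-92,0,0,0,0],[0,212,-114,0,0,0,0]],
  ],
)

```text
time_s: 2.1
tcp_pos: [0.5381, -0.2777, 0.2329]
ee_rot: [[-0.093, -0.996, -0.001], [-0.996, 0.093, 0.0], [-0.0, 0.001, -1.0]]
wrist_force: [0.9, 0.7, 1.1]
gripper_width: 1.0
gripper_force: 0.0
```

Emit:
servo_tool(
  commands=[
    [[0,20,-10,0,0,0,0],[0,36,-18,0,0,0,0],[0,36,-18,0,0,0,0],[0,36,-18,0,0,0,0],[0,36,-18,0,0,0,0]],
  ],
)

```text
time_s: 2.6
tcp_pos: [0.5522, -0.3122, 0.2335]
ee_rot: [[-0.091, -0.996, -0.001], [-0.996, 0.091, 0.0], [-0.0, 0.001, -1.0]]
wrist_force: [-0.1, 0.2, 0.6]
gripper_width: 1.002
gripper_force: 0.0
```

```bash
python3 -c "
from g import *
st([.553,-.315,.107])
c=cap('wrist','w1.png')
print([proj(c,[.553,-.315,.122]).round(),proj(c,[.557,-.264,.122]).round(),proj(c,[.549,-.366,.122]).round()])"
```

```text
t 2.6 p [ 0.5522 -0.3122  0.2335] yaw_y 174.77 z [-0.001  0.    -1.   ] F [-0.1  0.2  0.6] M [ 0.12 -0.06 -0.05] w 1.002 g 0.0 j [-15.  23.   2.  -0. -69.  10.]
shift mm [  2.8  -1.2 126.5]
[array([281., 207.]), array([282., 259.]), array([280., 149.])]
```

View pics/w1.png

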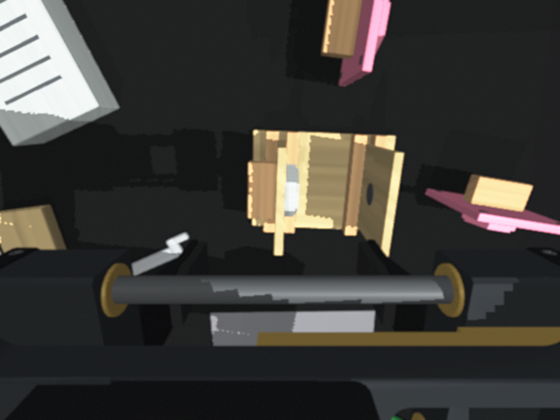

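The wrist view shows the face plate's top edge at (281,150)–(279,254), within about 5 px of the prediction. The boss is visible at (291,190). I descend and grip.

Emit:
servo_tool(
  commands=[
    [[0,5,-1,35,0,0,0],[0,5,-1,70,0,0,0],[0,5,-1,100,0,0,0],[0,5,-1,120,0,0,0],[0,5,-1,127,0,0,0]],
  ],
)

```text
time_s: 3.15
tcp_pos: [0.5517, -0.3167, 0.1044]
ee_rot: [[-0.091, -0.996, -0.004], [-0.996, 0.091, 0.002], [-0.001, 0.004, -1.0]]
wrist_force: [0.3, 0.0, 0.4]
gripper_width: 0.999
gripper_force: 0.0
```

Emit:
servo_tool(
  commands=[
    [[1,0,0,0,0,0,0],[1,0,0,0,0,0,0],[1,0,0,0,0,0,0],[1,0,0,0,0,0,0],[1,0,0,0,0,0,0]],
  ],
)

```text
time_s: 3.65
tcp_pos: [0.5534, -0.3182, 0.1074]
ee_rot: [[-0.092, -0.996, 0.001], [-0.996, 0.092, -0.0], [0.0, -0.001, -1.0]]
wrist_force: [-0.3, 0.7, -0.6]
gripper_width: 0.629
gripper_force: 0.0
```

Emit:
servo_tool(
  commands=[
    [[1,0,0,0,0,0,0],[1,0,0,0,0,0,0],[1,0,0,0,0,0,0],[1,0,0,0,0,0,0],[1,0,0,0,0,0,0]],
  ],
)

```text
time_s: 4.15
tcp_pos: [0.553, -0.3181, 0.1065]
ee_rot: [[-0.092, -0.996, -0.0], [-0.996, 0.092, 0.0], [-0.0, 0.0, -1.0]]
wrist_force: [-0.4, 0.1, 0.6]
gripper_width: 0.176
gripper_force: 0.0
```

Emit:
servo_tool(
  commands=[
    [[1,0,0,0,0,0,0],[1,0,0,0,0,0,0],[1,0,0,0,0,0,0],[1,0,0,0,0,0,0],[1,0,0,0,0,0,0]],
  ],
)

```text
time_s: 4.65
tcp_pos: [0.5533, -0.3181, 0.1065]
ee_rot: [[-0.092, -0.996, 0.001], [-0.996, 0.092, -0.0], [-0.0, -0.001, -1.0]]
wrist_force: [1.1, -0.1, -0.3]
gripper_width: 0.092
gripper_force: 29.8
```

Emit:
servo_tool(
  commands=[
    [[1,0,0,-5,0,0,0],[1,0,0,-15,0,0,0],[1,0,0,-30,0,0,0],[1,0,0,-50,0,0,0],[1,0,0,-75,0,0,0]],
  ],
)

```text
time_s: 5.15
tcp_pos: [0.551, -0.3175, 0.1814]
ee_rot: [[-0.091, -0.996, -0.006], [-0.996, 0.091, 0.002], [-0.001, 0.006, -1.0]]
wrist_force: [-0.4, 0.1, -5.1]
gripper_width: 0.09
gripper_force: 30.0
```

```bash
python3 -c "
from g import *
s,R,p=st([.553,-.315,.107])
print(R.round(3).tolist())"
```

```text
t 5.15 p [ 0.551  -0.3175  0.1814] yaw_y 174.78 z [-0.006  0.002 -1.   ] F [-0.4  0.1 -5.1] M [ 0.13 -0.12 -0.  ] w 0.09 g 30.0 j [-15.  25.  -2.  -0. -63.  10.]
shift mm [-2.6 -2.2 74.3]
[[-0.091, -0.996, -0.006], [-0.996, 0.091, 0.002], [-0.001, 0.006, -1.0]]
```

Emit:
servo_tool(
  commands=[
    [[1,-40,3,-8,0,0,0],[1,-88,7,-16,0,0,0],[1,-136,11,-24,0,0,0],[1,-184,15,-32,0,0,0],[1,-232,19,-40,0,0,0]],
  ],
)

```text
time_s: 5.65
tcp_pos: [0.5537, -0.0838, 0.2223]
ee_rot: [[-0.091, -0.996, -0.003], [-0.996, 0.091, -0.001], [0.001, 0.003, -1.0]]
wrist_force: [0.9, 1.0, -4.0]
gripper_width: 0.092
gripper_force: 30.0
```

Emit:
servo_tool(
  commands=[
    [[1,-30,2,0,0,0,0.14],[1,-55,5,0,0,0,0.28],[1,-75,7,0,0,0,0.42],[1,-90,8,0,0,0,0.56],[1,-90,8,0,0,0,0.7]],
  ],
)

```text
time_s: 6.15
tcp_pos: [0.5545, 0.0064, 0.2219]
ee_rot: [[-0.713, -0.701, -0.003], [-0.701, 0.713, -0.001], [0.002, 0.001, -1.0]]
wrist_force: [-0.9, -0.7, -3.0]
gripper_width: 0.086
gripper_force: 30.0
```

Emit:
servo_tool(
  commands=[
    [[1,0,0,0,0,0,0.14],[1,0,0,0,0,0,0.28],[1,0,0,0,0,0,0.347],[1,0,0,0,0,0,0.347],[1,0,0,0,0,0,0.347]],
  ],
)

```text
time_s: 6.65
tcp_pos: [0.555, 0.0047, 0.2218]
ee_rot: [[-0.907, -0.42, -0.001], [-0.42, 0.907, -0.001], [0.001, 0.0, -1.0]]
wrist_force: [-0.1, -0.4, -3.9]
gripper_width: 0.09
gripper_force: 30.0
```

Emit:
servo_tool(
  commands=[
    [[1,0,0,0,0.14,0,0],[1,0,0,0,0.28,0,0],[1,0,0,0,0.42,0,0],[1,0,0,0,0.56,0,0],[1,0,0,0,0.7,0,0]],
  ],
)

```text
time_s: 7.15
tcp_pos: [0.5556, 0.0058, 0.2224]
ee_rot: [[-0.907, -0.32, 0.274], [-0.421, 0.691, -0.587], [-0.002, -0.648, -0.762]]
wrist_force: [0.2, -1.1, -3.7]
gripper_width: 0.088
gripper_force: 30.0
```

Emit:
servo_tool(
  commands=[
    [[1,0,0,0,0.1,0,0],[1,0,0,0,0.173,0,0],[1,0,0,0,0.173,0,0],[1,0,0,0,0.173,0,0],[1,0,0,0,0.173,0,0]],
  ],
)

```text
time_s: 7.65
tcp_pos: [0.5563, 0.0052, 0.2223]
ee_rot: [[-0.908, -0.268, 0.321], [-0.418, 0.586, -0.694], [-0.002, -0.765, -0.644]]
wrist_force: [0.3, 0.6, -4.6]
gripper_width: 0.094
gripper_force: 30.0
```

```bash
python3 -c "
from g import *
s,R,p=st([.554,.005,.075])
print(R.round(3).tolist())
cap('scene','s2.png')"
```

```text
t 7.65 p [0.5563 0.0052 0.2223] yaw_y 114.58 z [ 0.321 -0.694 -0.644] F [ 0.3  0.6 -4.6] M [ 2.52  1.01 -0.  ] w 0.094 g 30.0 j [  34.   17.  -42.   60.  -61. -144.]
shift mm [  2.5 113.2  94.2]
[[-0.908, -0.268, 0.321], [-0.418, 0.586, -0.694], [-0.002, -0.765, -0.644]]
```

View pics/s2.png

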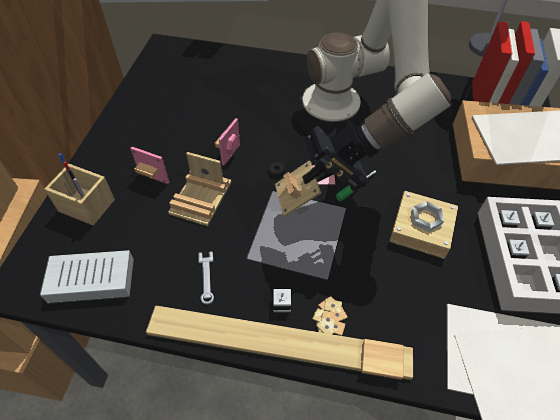

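The scene view shows the plate held bar-up above the mat at (295,185), tilted as planned. I lower it until the lower edge touches.

Emit:
servo_tool(
  commands=[
    [[1,0,25,21,0,0,0],[1,0,55,46,0,0,0],[1,0,85,71,0,0,0],[1,0,102,86,0,0,0],[1,0,108,91,0,0,0]],
  ],
)

```text
time_s: 8.2
tcp_pos: [0.5558, 0.0042, 0.0785]
ee_rot: [[-0.908, -0.271, 0.319], [-0.418, 0.584, -0.696], [0.003, -0.766, -0.643]]
wrist_force: [-0.2, -0.3, -4.0]
gripper_width: 0.089
gripper_force: 30.0
```

Emit:
servo_tool(
  commands=[
    [[1,0,2,1.7,0,0,0],[1,0,4,3.4,0,0,0],[1,0,6,5,0,0,0],[1,0,7.6,6.4,0,0,0],[1,0,7.6,6.4,0,0,0]],
  ],
)

```text
time_s: 8.7
tcp_pos: [0.5561, 0.0049, 0.0708]
ee_rot: [[-0.908, -0.268, 0.321], [-0.419, 0.584, -0.696], [-0.001, -0.766, -0.643]]
wrist_force: [-0.6, 0.4, -3.9]
gripper_width: 0.089
gripper_force: 30.0
```

Emit:
servo_tool(
  commands=[
    [[1,0,0.8,0.6,0,0,0],[1,0,1.6,1.3,0,0,0],[1,0,2.4,2,0,0,0],[1,0,3,2.5,0,0,0],[1,0,3,2.5,0,0,0]],
  ],
)

```text
time_s: 9.2
tcp_pos: [0.5561, 0.0047, 0.0669]
ee_rot: [[-0.908, -0.268, 0.321], [-0.419, 0.583, -0.696], [-0.001, -0.767, -0.642]]
wrist_force: [-1.3, 1.4, -1.5]
gripper_width: 0.084
gripper_force: 30.0
```

Emit:
servo_tool(
  commands=[
    [[0,0,0,0,0,0,0],[0,0,0,0,0,0,0],[0,0,0,0,0,0,0],[0,0,0,0,0,0,0],[0,0,0,0,0,0,0]],
  ],
)

```text
time_s: 9.7
tcp_pos: [0.556, 0.0047, 0.0666]
ee_rot: [[-0.908, -0.269, 0.321], [-0.418, 0.583, -0.696], [-0.0, -0.766, -0.642]]
wrist_force: [0.4, -0.2, -1.9]
gripper_width: 0.46
gripper_force: 0.9
```

Emit:
servo_tool(
  commands=[
    [[0,0,0,0,0,0,0],[0,0,0,0,0,0,0],[0,0,0,0,0,0,0],[0,0,0,0,0,0,0],[0,0,0,0,0,0,0]],
  ],
)

```text
time_s: 10.2
tcp_pos: [0.556, 0.0046, 0.0667]
ee_rot: [[-0.908, -0.269, 0.321], [-0.418, 0.583, -0.696], [-0.0, -0.767, -0.642]]
wrist_force: [-0.3, -0.1, -1.3]
gripper_width: 0.912
gripper_force: 0.4
```

```bash
python3 -c "
from g import *
st()
a=cap('scene')['pixels'][140:260,230:390];b=cap('top')['pixels'][140:260,190:350]
cv2.imwrite('pics/s3.png',cv2.cvtColor(cv2.resize(np.vstack([a,b]),None,fx=2.4,fy=2.4,interpolation=2),cv2.COLOR_RGB2BGR))"
```

```text
t 10.2 p [0.556  0.0046 0.0667] yaw_y 114.73 z [ 0.321 -0.696 -0.642] F [-0.3 -0.1 -1.3] M [1.63 0.57 0.01] w 0.912 g 0.4 j [  28.   30.  -51.   80.  -51. -168.]
```

View pics/s3.png

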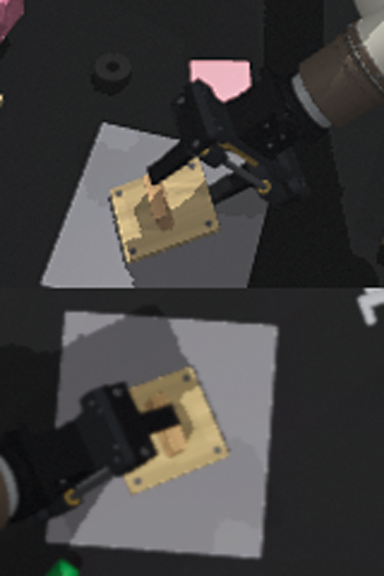

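The plate lies bar-up on the mat with its upper edge resting on the lower finger. I withdraw along the tool axis.

Emit:
servo_tool(
  commands=[
    [[0,0,0,-10,0,0,0],[0,0,0,-30,0,0,0],[0,0,0,-60,0,0,0],[0,0,0,-90,0,0,0],[0,0,0,-120,0,0,0]],
  ],
)

```text
time_s: 10.8
tcp_pos: [0.5169, 0.0889, 0.1446]
ee_rot: [[-0.908, -0.269, 0.32], [-0.418, 0.583, -0.696], [0.0, -0.767, -0.642]]
wrist_force: [0.7, 0.6, -0.4]
gripper_width: 0.997
gripper_force: 0.0
```

Emit:
servo_tool(
  commands=[
    [[0,0,-10,-25,-0.14,0,0],[0,0,-20,-50,-0.28,0,0],[0,0,-30,-75,-0.42,0,0],[0,0,-40,-100,-0.56,0,0],[0,0,-50,-120,-0.7,0,0]],
  ],
)

```text
time_s: 11.3
tcp_pos: [0.4917, 0.144, 0.2614]
ee_rot: [[-0.907, -0.415, 0.072], [-0.421, 0.895, -0.149], [-0.003, -0.166, -0.986]]
wrist_force: [0.7, -0.7, -1.1]
gripper_width: 1.003
gripper_force: 0.0
```

Emit:
servo_tool(
  commands=[
    [[0,0,0,0,-0.1,0,0],[0,0,0,0,-0.173,0,0],[0,0,0,0,-0.173,0,0],[0,0,0,0,-0.173,0,0],[0,0,0,0,-0.173,0,0]],
  ],
)

```text
time_s: 11.8
tcp_pos: [0.4918, 0.1425, 0.2584]
ee_rot: [[-0.908, -0.419, -0.001], [-0.419, 0.908, -0.002], [0.002, -0.001, -1.0]]
wrist_force: [-0.7, -0.1, -0.4]
gripper_width: 1.0
gripper_force: 0.0
```

```bash
python3 - <<'E'
from g import *
s,R,p=st([.561,-.011,.15])
c=cap('top','t4.png')
h=cv2.cvtColor(c['pixels'],cv2.COLOR_RGB2HSV)[145:255,205:310]
m=((h[...,1]>60)&(h[...,2]>60)).astype('uint8')*255
m=cv2.morphologyEx(m,cv2.MORPH_OPEN,np.ones((3,3)))
k=max(cv2.findContours(m,0,1)[0],key=cv2.contourArea)
b=cv2.boxPoints(cv2.minAreaRect(k))+[205,145];P=np.array([ray(c,q,.025) for q in b])
print(b.round(1).tolist(),P[:,:2].round(4).tolist(),P.mean(0).round(4),[np.linalg.norm(P[i]-P[i-1]).round(4) for i in range(4)],[np.degrees(np.arctan2(*(P[i]-P[i-1])[:2][::-1])).round(1) for i in range(4)])
E
```

```text
t 11.8 p [0.4918 0.1425 0.2584] yaw_y 114.78 z [-0.001 -0.002 -1.   ] F [-0.7 -0.1 -0.4] M [ 0.06 -0.07 -0.01] w 1.0 g 0.0 j [  34.   10.  -13.    0.  -67. -100.]
shift mm [   1.3 -168.2  108.7]
[[225.1, 189.8], [267.3, 171.7], [283.7, 209.9], [241.4, 228.0]] [[0.5849, 0.065], [0.629, -0.0376], [0.5359, -0.0772], [0.4923, 0.0247]] [ 0.5605 -0.0063  0.025 ] [np.float64(0.101), np.float64(0.1116), np.float64(0.1011), np.float64(0.1109)] [np.float64(23.5), np.float64(-66.8), np.float64(-156.9), np.float64(113.2)]
```

View pics/t4.png

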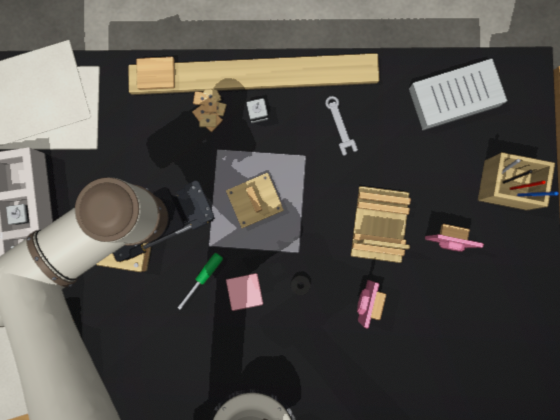

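The top view shows the plate flat on the mat, centred at (254,200), and the measured sides of 101 x 111 mm match. Nothing else has moved. Next I grip the bar.

Emit:
servo_tool(
  commands=[
    [[0,0,-33,20,0,0,0.01],[0,0,-70,45,0,0,0.02],[0,0,-110,70,0,0,0.028],[0,0,-145,95,0,0,0.028],[0,0,-164,108,0,0,0.028]],
  ],
)

```text
time_s: 12.35
tcp_pos: [0.5601, -0.0081, 0.1481]
ee_rot: [[-0.92, -0.392, -0.005], [-0.392, 0.92, -0.002], [0.005, 0.0, -1.0]]
wrist_force: [-0.4, -0.1, 0.4]
gripper_width: 0.997
gripper_force: 0.0
```

Emit:
servo_tool(
  commands=[
    [[0,0,0,0,0,0,0],[0,0,0,30,0,0,0],[0,0,0,60,0,0,0],[0,0,0,85,0,0,0],[0,0,0,95,0,0,0]],
  ],
)

```text
time_s: 12.85
tcp_pos: [0.5595, -0.0055, 0.0542]
ee_rot: [[-0.919, -0.394, -0.004], [-0.394, 0.919, -0.001], [0.004, 0.0, -1.0]]
wrist_force: [-0.4, 0.6, -0.4]
gripper_width: 0.996
gripper_force: 0.0
```

```bash
python3 -c "
from g import *
st([.5605,-.0063,.041])"
```

```text
t 12.85 p [ 0.5595 -0.0055  0.0542] yaw_y 113.23 z [-0.004 -0.001 -1.   ] F [-0.4  0.6 -0.4] M [ 0.13 -0.08  0.  ] w 0.996 g 0.0 j [ 16.  27. -21.   0. -42. -83.]
shift mm [-0.7 -1.2 13.2]
```

Emit:
servo_tool(
  commands=[
    [[0,0,0,6,0,0,0],[1,0,0,13,0,0,0],[1,0,0,13,0,0,0],[1,0,0,13,0,0,0],[1,0,0,13,0,0,0]],
  ],
)

```text
time_s: 13.35
tcp_pos: [0.5616, -0.0062, 0.0439]
ee_rot: [[-0.92, -0.393, 0.002], [-0.393, 0.92, 0.0], [-0.002, -0.0, -1.0]]
wrist_force: [0.5, -0.4, -0.8]
gripper_width: 0.723
gripper_force: 0.0
```

Emit:
servo_tool(
  commands=[
    [[1,0,0,0,0,0,0],[1,0,0,0,0,0,0],[1,0,0,0,0,0,0],[1,0,0,0,0,0,0],[1,0,0,0,0,0,0]],
  ],
)

```text
time_s: 13.85
tcp_pos: [0.561, -0.0064, 0.043]
ee_rot: [[-0.92, -0.393, -0.0], [-0.393, 0.92, -0.0], [0.0, 0.0, -1.0]]
wrist_force: [-0.4, -0.1, -0.5]
gripper_width: 0.262
gripper_force: 0.0
```

Emit:
servo_tool(
  commands=[
    [[1,0,0,0,0,0,0],[1,0,0,0,0,0,0],[1,0,0,0,0,0,0],[1,0,0,0,0,0,0],[1,0,0,0,0,0,0]],
  ],
)

```text
time_s: 14.35
tcp_pos: [0.561, -0.0063, 0.043]
ee_rot: [[-0.92, -0.393, -0.0], [-0.393, 0.92, 0.0], [0.0, 0.0, -1.0]]
wrist_force: [-0.0, 0.9, -0.3]
gripper_width: 0.182
gripper_force: 30.0
```

Emit:
servo_tool(
  commands=[
    [[1,0,0,-5,0,0,0],[1,0,0,-20,0,0,0],[1,0,0,-45,0,0,0],[1,0,0,-80,0,0,0],[1,0,0,-120,0,0,0]],
  ],
)

```text
time_s: 14.85
tcp_pos: [0.5592, -0.0067, 0.1624]
ee_rot: [[-0.92, -0.392, -0.005], [-0.392, 0.92, -0.001], [0.005, 0.001, -1.0]]
wrist_force: [0.5, 0.6, -4.7]
gripper_width: 0.181
gripper_force: 30.0
```

```bash
python3 - <<'E'
from g import *
import pickle
st([.475,.32,.16])
# hub measurement: rim in both initial views (inner/outer) at z=.07
d=pickle.load(open('c0.pkl','rb'))
ims=[]
for n,(x0,y0,x1,y1) in(('top',(75,195,160,275)),('scene',(385,180,465,265))):
    a=cv2.cvtColor(d[n]['pixels'],cv2.COLOR_RGB2BGR)[y0:y1,x0:x1];a=cv2.resize(a,(400,400),interpolation=2);ims.append(a)
cv2.imwrite('pics/hub.png',np.hstack(ims))
E
```

```text
t 14.85 p [ 0.5592 -0.0067  0.1624] yaw_y 113.09 z [-0.005 -0.001 -1.   ] F [ 0.5  0.6 -4.7] M [ 0.13 -0.33 -0.02] w 0.181 g 30.0 j [ 16.  19. -15.  -0. -56. -83.]
shift mm [-50.7 333.6   2.7]
```

View pics/hub.png

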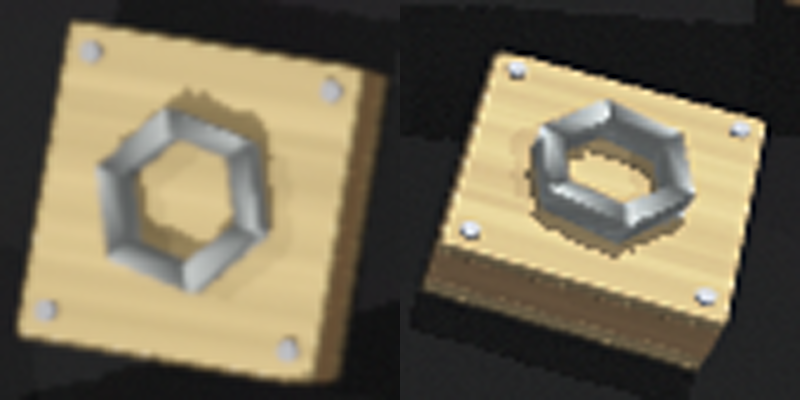

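```bash
python3 - <<'E'
from g import *
import pickle
d=pickle.load(open('c0.pkl','rb'))
a=np.array([(168,108),(258,143),(270,235),(190,292),(110,255),(97,165)],float)/[400/85,5]+[75,195]
b=np.array([(140,128),(212,100),(285,135),(292,195),(227,232),(150,182)],float)/[5,400/85]+[385,180]
for c,q in((d['top'],a),(d['scene'],b)):
    P=np.array([ray(c,u,.07)[:2] for u in q]);m=P.mean(0);v=P-m
    an=np.degrees(np.arctan2(v[:,1],v[:,0]))
    print(m.round(4),(np.hypot(*v.T)*1000).round(1),(an%60).round(1), 'mean',(np.degrees(np.angle(np.exp(6j*np.radians(an)).mean()))/6)%60)
E
```

```text
[0.4744 0.3188] [43.6 45.6 47.2 43.3 43.7 45.9] [10.8  5.3  9.5  6.6  6.2  9.4] mean 7.9424583785136145
[0.4813 0.3237] [44.1 44.2 44.3 41.9 48.6 41.4] [10.1  4.9  7.2  8.6  6.8  2.7] mean 6.708340536620678
```

Emit:
servo_tool(
  commands=[
    [[1,-6,40,0,0,0,0],[1,-13,86,0,0,0,0],[1,-20,132,0,0,0,0],[1,-27,178,0,0,0,0],[1,-34,224,0,0,0,0]],
  ],
)

```text
time_s: 15.35
tcp_pos: [0.5028, 0.214, 0.1625]
ee_rot: [[-0.92, -0.392, -0.002], [-0.392, 0.92, -0.001], [0.002, 0.0, -1.0]]
wrist_force: [1.3, 0.2, -4.7]
gripper_width: 0.181
gripper_force: 30.0
```

Emit:
servo_tool(
  commands=[
    [[1,-6,40,0,0,0,0.03],[1,-11,75,0,0,0,0.08],[1,-15,98,0,0,0,0.12],[1,-16,107,0,0,0,0.157],[1,-16,107,0,0,0,0.157]],
  ],
)

```text
time_s: 15.85
tcp_pos: [0.4759, 0.3184, 0.1621]
ee_rot: [[-0.969, -0.246, -0.002], [-0.246, 0.969, -0.001], [0.002, -0.001, -1.0]]
wrist_force: [-0.3, -1.0, -4.9]
gripper_width: 0.181
gripper_force: 30.0
```

```bash
python3 - <<'E'
from g import *
st([.4745,.319,.12])
w=cap('wrist')['pixels'];a=cap('scene')['pixels'][120:270,340:500]
o=np.hstack([cv2.resize(w,(480,360)),cv2.resize(a,(320,300)if 0 else (320,360),interpolation=2)])
cv2.imwrite('pics/w5.png',cv2.cvtColor(o,cv2.COLOR_RGB2BGR))
E
```

```text
t 15.85 p [0.4759 0.3184 0.1621] yaw_y 104.25 z [-0.002 -0.001 -1.   ] F [-0.3 -1.  -4.9] M [-0.01 -0.1   0.02] w 0.181 g 30.0 j [  50.   21.  -13.   -0.  -57. -126.]
shift mm [ 1.1  0.9 42.1]
```

View pics/w5.png

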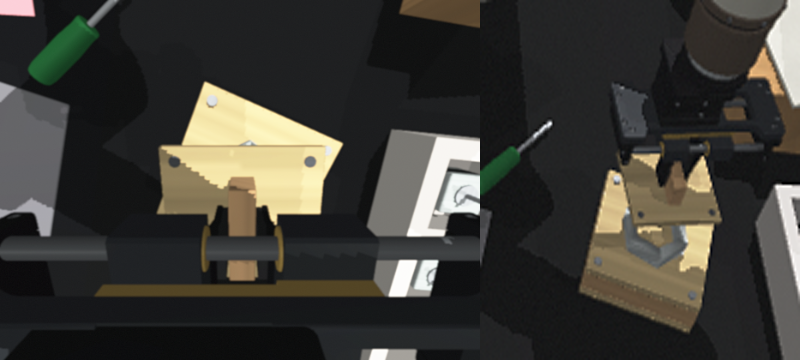

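The views show the plate held level over the hub. I descend onto the rim.

Emit:
servo_tool(
  commands=[
    [[1,1,1,15,0,0,0],[1,1,1,32,0,0,0],[1,1,1,42,0,0,0],[1,1,1,46,0,0,0],[1,1,1,48,0,0,0]],
  ],
)

```text
time_s: 16.45
tcp_pos: [0.476, 0.3179, 0.1148]
ee_rot: [[-0.97, -0.244, -0.0], [-0.244, 0.97, -0.001], [0.0, -0.0, -1.0]]
wrist_force: [-0.1, 0.3, -4.5]
gripper_width: 0.18
gripper_force: 30.0
```

Emit:
servo_tool(
  commands=[
    [[1,0,0,1,0,0,0],[1,0,0,2,0,0,0],[1,0,0,3,0,0,0],[1,0,0,4,0,0,0],[1,0,0,4,0,0,0]],
  ],
)

```text
time_s: 16.95
tcp_pos: [0.4757, 0.3184, 0.111]
ee_rot: [[-0.97, -0.244, -0.0], [-0.244, 0.97, 0.0], [0.0, 0.0, -1.0]]
wrist_force: [0.2, 0.4, -5.2]
gripper_width: 0.182
gripper_force: 30.0
```

```bash
python3 -c "
from g import *
st([.4745,.319,.11])"
```

```text
t 16.95 p [0.4757 0.3184 0.111 ] yaw_y 104.15 z [-0.  0. -1.] F [ 0.2  0.4 -5.2] M [ 0.04 -0.12  0.01] w 0.182 g 30.0 j [  50.   24.  -16.   -0.  -50. -126.]
shift mm [1.  0.9 1. ]
```

Emit:
servo_tool(
  commands=[
    [[1,1,1,1,0,0,0],[1,1,1,2,0,0,0],[1,1,1,3,0,0,0],[1,1,1,3,0,0,0],[1,1,1,3,0,0,0]],
  ],
)

```text
time_s: 17.45
tcp_pos: [0.4749, 0.3196, 0.1084]
ee_rot: [[-0.97, -0.245, 0.001], [-0.245, 0.97, 0.001], [-0.001, 0.001, -1.0]]
wrist_force: [-0.7, 1.0, -2.0]
gripper_width: 0.185
gripper_force: 30.0
```

Emit:
servo_tool(
  commands=[
    [[1,0,0,1.5,0,0,0],[1,0,0,2,0,0,0.025],[1,0,0,2.5,0,0,0.05],[1,0,0,2.5,0,0,0.075],[1,0,0,2.5,0,0,0.1]],
  ],
)

```text
time_s: 17.95
tcp_pos: [0.4753, 0.3205, 0.1054]
ee_rot: [[-0.99, -0.144, 0.002], [-0.144, 0.99, 0.003], [-0.003, 0.003, -1.0]]
wrist_force: [2.2, 4.8, -3.3]
gripper_width: 0.186
gripper_force: 30.0
```

```bash
python3 -c "
from g import *
st([.4745,.319,.096])"
```

```text
t 17.95 p [0.4753 0.3205 0.1054] yaw_y 98.29 z [ 0.002  0.003 -1.   ] F [ 2.2  4.8 -3.3] M [ 1.66 -1.02  0.1 ] w 0.186 g 30.0 j [  50.   24.  -17.   -0.  -49. -132.]
shift mm [ 1.  -1.4  9.4]
```

Emit:
servo_tool(
  commands=[
    [[1,-0.6,0.9,0.5,0,0,0],[1,-1.2,1.8,1,0,0,0.008],[1,-1.2,1.8,2,0,0,0.016],[1,-1.2,1.8,3,0,0,0.024],[1,-1.2,1.8,4,0,0,0.024]],
  ],
)

```text
time_s: 18.45
tcp_pos: [0.4754, 0.3211, 0.1013]
ee_rot: [[-0.993, -0.122, -0.0], [-0.122, 0.993, 0.0], [0.0, 0.0, -1.0]]
wrist_force: [1.4, 3.1, -1.8]
gripper_width: 0.182
gripper_force: 30.0
```

```bash
python3 -c "
from g import *
st([.4745,.319,.096])"
```

```text
t 18.45 p [0.4754 0.3211 0.1013] yaw_y 97.02 z [-0.  0. -1.] F [ 1.4  3.1 -1.8] M [ 1.05 -0.8   0.01] w 0.182 g 30.0 j [  50.   24.  -17.   -0.  -49. -133.]
shift mm [ 1.1 -2.   5.3]
```

It's going in. I keep pressing until it seats.

Emit:
servo_tool(
  commands=[
    [[1,-0.4,0.6,1,0,0,0],[1,-0.6,0.9,2.5,0,0,0],[1,-0.6,0.9,4,0,0,0],[1,-0.6,0.9,5.5,0,0,0],[1,-0.6,0.9,6,0,0,0]],
  ],
)

```text
time_s: 18.95
tcp_pos: [0.4754, 0.3213, 0.0959]
ee_rot: [[-0.992, -0.123, -0.001], [-0.123, 0.992, -0.002], [0.001, -0.001, -1.0]]
wrist_force: [-1.8, 0.0, 5.7]
gripper_width: 0.182
gripper_force: 30.0
```

```bash
python3 -c "
from g import *
st([.4745,.319,.096])"
```

```text
t 18.95 p [0.4754 0.3213 0.0959] yaw_y 97.04 z [-0.001 -0.002 -1.   ] F [-1.8  0.   5.7] M [-0.05  0.44  0.01] w 0.182 g 30.0 j [  50.   25.  -17.    0.  -48. -133.]
shift mm [ 1.2 -2.2 -0.1]
```

Emit:
servo_tool(
  commands=[
    [[1,0,0,0.7,0,0,0],[1,0,0,1.4,0,0,0],[1,0,0,1.4,0,0,0],[1,0,0,0.5,0,0,0],[1,0,0,0,0,0,0]],
  ],
)

```text
time_s: 19.45
tcp_pos: [0.4754, 0.3213, 0.0959]
ee_rot: [[-0.992, -0.122, -0.001], [-0.122, 0.992, -0.001], [0.001, -0.001, -1.0]]
wrist_force: [-2.0, -1.0, 2.8]
gripper_width: 0.181
gripper_force: 30.0
```

Emit:
servo_tool(
  commands=[
    [[0,0,0,-0.5,0,0,0],[0,0,0,-0.5,0,0,0],[0,0,0,-0.5,0,0,0],[0,0,0,-0.5,0,0,0],[0,0,0,-0.5,0,0,0]],
  ],
)

```text
time_s: 19.95
tcp_pos: [0.4759, 0.322, 0.0958]
ee_rot: [[-0.992, -0.122, -0.0], [-0.122, 0.992, -0.0], [0.0, -0.0, -1.0]]
wrist_force: [-1.0, 0.0, 0.4]
gripper_width: 0.549
gripper_force: 0.0
```

Emit:
servo_tool(
  commands=[
    [[0,0,0,-5,0,0,0],[0,0,0,-20,0,0,0],[0,0,0,-50,0,0,0],[0,0,0,-90,0,0,0],[0,0,0,-130,0,0,0]],
  ],
)

```text
time_s: 20.45
tcp_pos: [0.4757, 0.3217, 0.2275]
ee_rot: [[-0.992, -0.123, -0.0], [-0.123, 0.992, -0.001], [0.0, -0.001, -1.0]]
wrist_force: [-0.5, 0.2, 0.1]
gripper_width: 0.969
gripper_force: 0.0
```

Emit:
servo_tool(
  commands=[
    [[0,0,-40,0,0,0,0],[0,0,-80,0,0,0,0],[0,0,-120,0,0,0,0],[0,0,-160,0,0,0,0],[0,0,-200,0,0,0,0]],
  ],
)

```text
time_s: 20.95
tcp_pos: [0.5004, 0.122, 0.2266]
ee_rot: [[-0.992, -0.123, 0.001], [-0.123, 0.992, 0.0], [-0.001, 0.0, -1.0]]
wrist_force: [0.3, 0.2, -0.3]
gripper_width: 1.002
gripper_force: 0.0
```

```bash
python3 - <<'E'
from g import *
st()
a=cap('top')['pixels'][180:290,60:200];b=cap('scene')['pixels'][160:270,370:510]
o=np.hstack([cv2.resize(x,(400,314),interpolation=2) for x in(a,b)])
cv2.imwrite('pics/end.png',cv2.cvtColor(o,cv2.COLOR_RGB2BGR))
E
```

```text
t 20.95 p [0.5004 0.122  0.2266] yaw_y 97.06 z [ 0.001  0.    -1.   ] F [ 0.3  0.2 -0.3] M [ 0.07 -0.3   0.02] w 1.002 g 0.0 j [  32.   12.  -15.    0.  -63. -115.]
```

View pics/end.png

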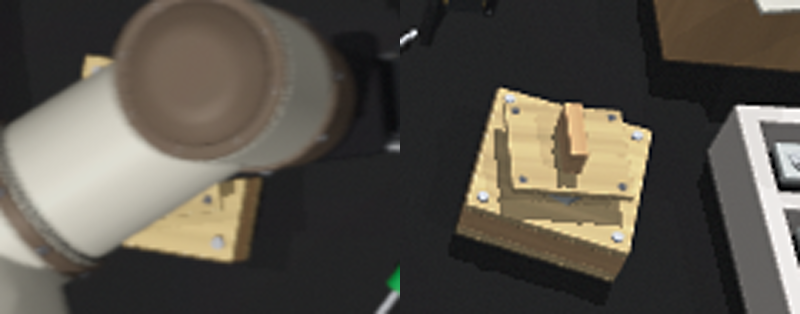

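The final view shows the plate sitting level and flush on the hub at (570,150), released, with the arm clear. I hand it in.

```bash
python3 -c "
from station import r
print(r.finish_job())"
```

```text
the job is handed in; nothing more can be done
None
```

The face plate was laid flat on the mat, released, regrasped by its bar, then pressed and turned until it dropped fully home in the socket and was let go. I handed the job in at about 21 s, and no verdict was shown.

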